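# Close the toasted cheese sandwich in the folding griddle

### The job

Close and press the toasted cheese sandwich with the folding griddle, without touching the bread: lift the griddle's handled half by its bar and swing it up and right over, so that the slice in it slides, tumbles across and lands squarely on the cheese, grill stripes up. Press the half lightly down on the sandwich for a moment, so that you feel it bear, but don't squash the bread; then lay the empty half softly back open and let go. Don't let it fall, don't shove the griddle and leave the other things alone.

Things in the scene. Friction and masses are not known exactly. Their poses are not given: they have to be found in the camera images.
- griddle: The folding griddle, loose, 3.5 kg: two dark cast plates side by side, hinged together, lying open. Each is about 114 mm wide along the hinge and 120 mm across, its floor 26 mm above the worktop inside a rim 10 mm high; at the hinge a 17 mm high spine. Origin: on the worktop under the middle of the hinge axis, which is 43 mm up; x along the hinge, +y to the handled half, -y to the plain half.
- leaf (a joint): Angle of the handled half (about 0.45 kg) about the hinge: 0 lying open and flat, 1.57 upright, 3.14 folded over and level. The hinge is a little stiff (0.12 N m) but does not hold the half up: let go, it falls. The slice tumbles across soon after upright (by 2.1); folding on, the spine pushes it squarely onto the lower slice. At about 3.18 the half meets the sandwich; its stop is at 3.26.
- handle (a point): Middle of the handle's grip: a round black bar 18 mm thick, 74 mm long between its side arms, parallel to the hinge axis, 176 mm out and 5 mm lower when open, so 38 mm above the worktop (41 mm when on the sandwich). 43 mm of clear space lie between bar and plate. It turns with the half: x along the bar, y away from the hinge, z up when open. Gripped lightly (25 N), it turns in the fingers.
- plate (a point): Centre of the inner floor of the plain half, 26 mm above the worktop and 59 mm from the hinge axis; axes as the griddle's. To press the sandwich, 6 to 15 N downward at the handle of the folded half for half a second are right (the bread feels nearly twice that); over 30 N squash it.
- slice (a point): Centre of the loose slice of toast: bread-shaped (two round lobes at one end), rigid, 88 mm along x, 89 mm along y, 13 mm thick along z, about 60 g. It starts in the handled half, plain face and z axis up; dark grill stripes are on its -z face, which lies down at the start.
- filling (a point): Centre of the top of the cheese on the lower slice of toast, which lies loose in the plain half: the same bread shape, 88 x 89 mm and 13 mm thick, with an 80 mm square slice of hard cheese 4 mm thick on it. This point starts 43 mm above the worktop; z up. The closed sandwich is 30 mm thick.
- pepper_mill: Wooden pepper mill, 58 mm wide and 170 mm tall, loose bystander; origin at the centre of its underside.
- salt_shaker: Salt shaker, glass with a grey cap, 44 mm wide and 90 mm tall, loose bystander; origin at the centre of its underside.
- mug: White mug with small printed leaves and a handle, 84 x 121 x 95 mm tall, loose bystander; origin at the centre of its underside.
- mustard: Jar with a red lid, 66 mm wide and 100 mm tall, loose bystander; origin at the centre of its underside.
- tomato_tin: Wide low tin with a pull-ring lid, 75 mm wide and 58 mm tall, loose bystander; origin at the centre of its underside.
- bowl: Small steel bowl, 140 mm wide and 58 mm tall, loose bystander; origin at the centre of its underside.
- toast: The same loose slice of toast as the point slice; origin at the middle of its striped face, which lies down at the start.
- under_toast: The lower slice of toast with the cheese on it, about 90 g; origin at the middle of its underside, on the floor of the plain half; z up.

How it is judged:
By the outcome, as a careful person would: the job done as asked, in the order asked, and still so for the second after the job is handed in, with the robot touching nothing.
It also fails if it takes over 69 s, if anything falls off the work surface, if the arm or the gripper's body presses on something with over 40 N, if the wrist force passes 120 N, or if a joint passes its speed limit or range.

### The arm

A 6-joint arm with a two-finger parallel gripper is mounted at the origin on a cart in front of the work surface, level with it; the furniture and walls round the work are solid. World frame = base frame: x ahead of the robot, y to its left, z up, the work surface at z = 0. Lengths are in m, angles in rad, forces in N, time in s.
With the tool pointing down it reaches from about 0.225 to 0.875 m from the base axis. Payload 3.4 kg.
Tool frame: the origin (TCP) lies midway between the tips of the shut fingers; the grasp point (between the pads) lies 19 mm behind it; z points along the fingers, y is the line along which they close (so a half turn about z gives the same grasp; the last joint's range is limited). The gripper opens to 85 mm and grips with 20 to 120 N. Pads are 22 mm wide; open, the fingers measure 114 mm over their backs; the gripper's body (76 mm by 85 mm) begins 54 mm behind the grasp point. The pads swing forward as they close: fully open they stand 13 mm farther back than shut.
Start: joints at [1.039, 0.276, 1.505, -0, 1.361, -0.121], TCP at [0.23, 0.527, 0.2] pointing down, gripper open.
Joint ranges: [-2.89, 2.89], [-0.75, 2.08], [0.22, 2.7], [-1.18, 4.32], [0.11, 2.71], [-2.7, 2.7]. Speed limits (rad/s): [2.57, 2.57, 3.14, 3.14, 3.14, 3.14].

### API

Orientations are given as a unit quaternion [w, x, y, z].
In Python, from rig import * gives the robot as it stands.
- The arm moves only by the tool apply_moves, never from a script. Its argument "steps" is one flat list of numbers, 4 for each row, row after row: the shift along the world's x, y, z in cm, then the turn about the world's z in degrees. A call has 1 to 8 rows; each row is the pose to reach, as a shift and turn from the pose commanded when the call began; what a row does not reach only later rows make up. A row lasts 1/12 s, in which the tool goes at most 41.7 mm and 7.16 degrees, less where a joint would pass 70% of its speed; a pose out of reach is approached as far as the arm can. A call with a gripper value outside its range is refused whole. "jaw" is the closure in counts, from 0 (fully open) to 255 (shut), set as the call begins (left out, the last holds). The fingers move at their own pace and stop on an object; "newtons" is the grip in N (left out, the last holds). Time passes only in rows, so rows that repeat a pose let the fingers close. It gives the time, the measured TCP pose, the force, the opening and the grip force at its end, in the units of the state.
- get_state(): the state, without advancing time (a new reading comes with each control period).
- get_image(name): name is "side" or "top" or "wrist"; returns the picture (384x512x3 uint8, red, green, blue); there is no depth.
- calibration(name): a dict with "fx", "fy", "cx", "cy" (pixels), "xyz" and "rotation" of the camera in the world. Camera axes: x right, y up, looking along -z (the intrinsics and any distortion apply to the point x, -y, -z); pixel columns grow to the right and rows downward; lengths in m; the calibration is good to about 2 mm. The wrist camera is an equidistant fisheye: a pixel r from the principal point sees the ray r / f radians off the axis. A picture is of the moment at which its call begins: read the wrist's pose just before it. calibration takes no time and is no camera call; for the wrist camera it gives the pose at the moment of the call.
- sign_off(): hands the job in; it is judged then, once.
The state is a dict: "clock": time; "qpos": joint angles; "qd": joint speeds; "effort": joint torques, N m; "position": TCP position; "ee_rot": TCP orientation; "contact_force": force on the tool from outside, world axes, zero at the start; "moment": the same for the moment, N m; "width": finger opening in m; "gripper_force": force on a finger pad.
Only numpy, scipy, OpenCV 4.12 (cv2) and the standard library are available. Lean on these libraries where they do the work, as an engineer would, in place of code of your own. Each camera call takes 0.05 s, during which the arm holds its last target. There are 200 camera calls.

## Working session

There is one attempt and no reset: what is moved stays moved. The work goes in short steps, Python scripts to look and compute and a tool call to move; the robot and the scene stay as the last step left them, time stands still between calls to the robot, and variables do not carry over. Pictures are saved under pics/ and viewed, at most 10 in all, crops included, and the job is handed in when it is done.

Besides the shell and the picture viewer there is one more tool, called after "Request:" by a JSON object that holds its "op" and its "data", one argument or row to a line. apply_moves: Moves the arm, as the interface text tells. Its arguments: {"type":"object","properties":{"steps":{"type":"array","items":{"type":"number"}},"jaw":{"type":"number"},"newtons":{"type":"number"}},"required":["steps"]}

```bash
ls; mkdir -p pics
python3 - <<'E'
from rig import *
import cv2
print(get_state())
for n in ("top","side"):
    cv2.imwrite(f"pics/{n}0.png",get_image(n)[:,:,::-1]); print(n,calibration(n))
E
```

```text
pics
{'clock': 0.0, 'qpos': array([ 1.03899476e+00,  2.76611123e-01,  1.50613800e+00, -2.61054435e-05,
        1.36069602e+00, -1.21044200e-01]), 'qd': array([ 0.00017031, -0.00017739,  0.00181725, -0.00216105, -0.00039179,
       -0.00128673]), 'effort': array([-1.46642826e-03, -4.16777515e+01, -2.45800424e+01, -4.65141929e-04,
        1.12610546e-02,  2.31035585e-05]), 'position': array([0.2293374 , 0.52664468, 0.19912863]), 'ee_rot': array([-2.84917385e-04,  2.03935135e-01,  9.78983964e-01, -8.81426993e-04]), 'contact_force': array([-0.3412572 ,  0.31171731, -0.60839049]), 'moment': array([ 0.04566037, -0.01638555, -0.08250145]), 'gripper_force': 0.0, 'width': 0.08507063295906653}
top {'fx': 466.0420407874605, 'fy': 466.0420407874605, 'cx': 247.87077526784182, 'cy': 199.25274506554854, 'xyz': array([0.38617789, 0.12499822, 1.30459655]), 'rotation': array([ 0.71545111,  0.03423295, -0.04971112, -0.69605073])}
side {'fx': 417.89755035142736, 'fy': 417.89755035142736, 'cx': 248.84599646125102, 'cy': 191.86671624704323, 'xyz': array([-0.03567082, -0.78436448,  0.80511169]), 'rotation': array([ 0.84978744,  0.44097662, -0.13405023, -0.25579576])}
```

View pics/top0.png

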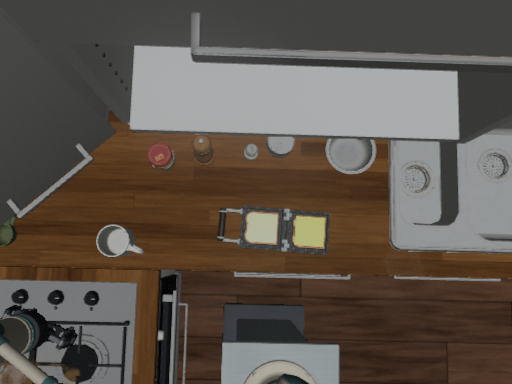

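View pics/side0.png

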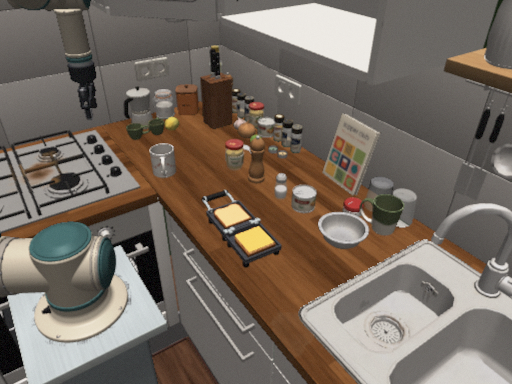

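Top view: the griddle runs along image columns 218–328 (handle bar near column 222, row 224; hinge near column 286). The loose slice is on the left, the cheese on the right. The nearby bystanders are all clear of the fold plane. I'll zoom in.

```bash
cat > h.py <<'E'
import numpy as np, cv2
from rig import *
from scipy.spatial.transform import Rotation as R
def rot(q): return R.from_quat(q,scalar_first=True)
def back(n,u,v,z):
    c=calibration(n); d=rot(c['rotation']).apply([(u-c['cx'])/c['fx'],-(v-c['cy'])/c['fy'],-1])
    return c['xyz']+d*(z-c['xyz'][2])/d[2]
def proj(n,p):
    c=calibration(n); q=rot(c['rotation']).inv().apply(np.asarray(p)-c['xyz'])
    return np.c_[c['cx']+c['fx']*q[:,0]/-q[:,2], c['cy']-c['fy']*q[:,1]/-q[:,2]]
E
python3 - <<'E'
from h import *
a=cv2.imread('pics/top0.png')[195:265,205:345]
b=cv2.imread('pics/side0.png')[175:275,185:295]
a=cv2.resize(a,None,fx=5.5,fy=5.5,interpolation=cv2.INTER_CUBIC)
cv2.imwrite('pics/top0c.png',a)
for u,v in((222,224),(286,229)): print(back('top',u,v,.04))
E
```

```text
[0.46788832 0.1676475  0.04      ]
[ 0.4590967  -0.00650372  0.04      ]
```

View pics/top0c.png

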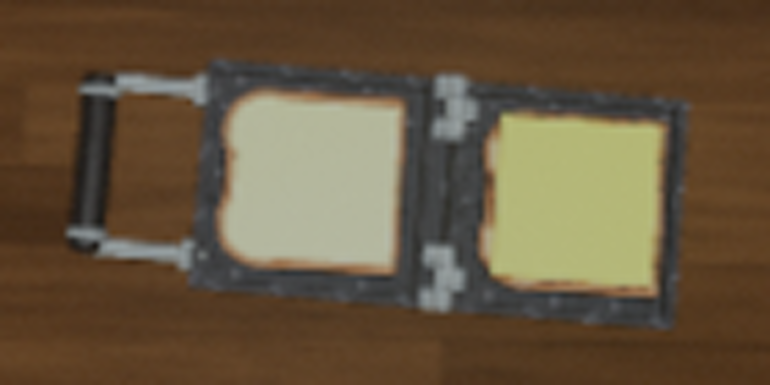

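The crop shows the bar from (97,82) to (83,240), the hinge knuckles at about (455,107) and (442,278), and the outer plate corners at (212,62), (192,285), (688,103) and (670,326). Next I fit the griddle pose to these.

```bash
cat >> h.py <<'E'
def world(p,L):
    c,s=np.cos(p[2]),np.sin(p[2]); L=np.asarray(L,float)
    return np.c_[p[0]+c*L[:,0]-s*L[:,1],p[1]+s*L[:,0]+c*L[:,1],L[:,2]]
E
python3 - <<'E'
from h import *
from scipy.optimize import least_squares
# local x along hinge; +y to handle (world +y): x_local ~ world x
L=[(57,119,36),(-57,119,36),(57,-119,36),(-57,-119,36),(37,176,38),(-37,176,38)]
L=np.array(L)/1000
P=np.array([(212,62),(192,285),(688,103),(670,326),(97,82),(83,240)])/5.5+[205,195]-.4
r=least_squares(lambda p:(proj('top',world(p,L))-P).ravel(),[.46,0,-.05])
p=r.x; print(p,r.fun.reshape(-1,2).round(1)); np.save('pose.npy',p)
bar=world(p,[(0,.176,.038)])[0]; print('bar',bar)
b=back('top',*(P[4:].mean(0)),.038); print('bar direct',b)
im=cv2.imread('pics/side0.png'); x0,y0,k=185,175,6
im=cv2.resize(im[y0:y0+95,x0:x0+110],None,fx=k,fy=k,interpolation=cv2.INTER_CUBIC)
for q in proj('side',world(p,L)): cv2.circle(im,tuple(int(t) for t in ((q-[x0,y0]+.5)*k)),4,(255,0,255),1)
cv2.imwrite('pics/side0c.png',im)
E
```

```text
[ 0.45730843 -0.00408206 -0.06156052] [[ 0.2 -0.8]
 [ 0.1  0.4]
 [ 0.  -0.5]
 [ 0.5  0.7]
 [-0.4  0.9]
 [-0.4 -0.7]]
bar [0.46813624 0.17158455 0.038     ]
bar direct [0.4682857  0.17053801 0.038     ]
```

View pics/side0c.png

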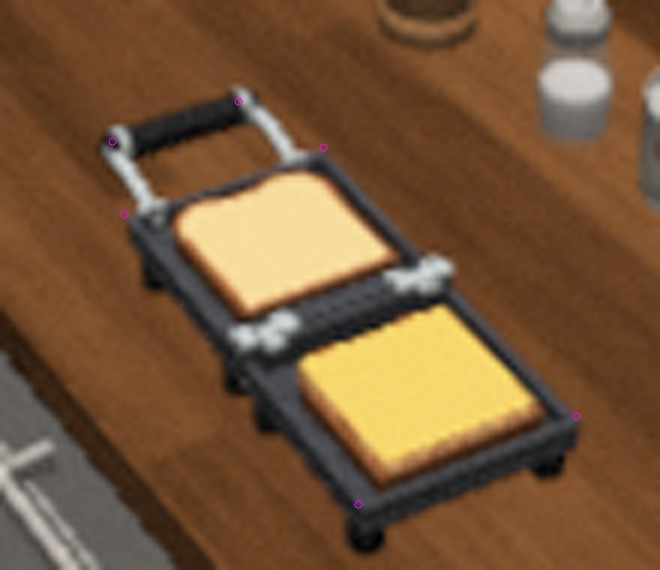

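The fitted bar ends land on the bar in the side view, and the plate corners are within about 1 px, so the pose is good to about 2 mm. Next I move above the bar at (0.468, 0.171), turning 20°.

Request:
{"op": "apply_moves", "data": {
  "steps": [2, -3, 0, 2.5, 4, -6, 0, 5, 6, -9, 0, 7.5, 8, -12, 0, 10, 10, -15, 0, 12.5, 12, -18, 0, 15, 14, -21, 0, 17.5, 16, -24, 0, 20],
  "jaw": 120,
  "newtons": 25
}}

```text
clock: 0.77
position: [0.39, 0.2855, 0.1998]
ee_rot: [-0.0, 0.03, 1.0, -0.0]
contact_force: [0.4, -0.8, -0.0]
width: 0.0452
gripper_force: 0.0
```

Request:
{"op": "apply_moves", "data": {
  "steps": [2.5, -3.8, 0, 0, 5, -7.6, 0, 0, 7, -10.6, -1, 0, 7.8, -11.6, -4, 0, 7.8, -11.6, -7, 0, 7.8, -11.6, -8, 0, 7.8, -11.6, -8, 0, 7.8, -11.6, -8, 0]
}}

```text
clock: 1.43
position: [0.4673, 0.1716, 0.1201]
ee_rot: [-0.0, 0.031, 1.0, 0.0]
contact_force: [0.5, 0.3, 1.2]
width: 0.0453
gripper_force: 0.0
```

Run:
```python
from h import *
s=get_state(); c=calibration('wrist'); im=get_image('wrist')[:,:,::-1]
print(s['clock'],s['position'],s['ee_rot'],s['contact_force'],s['width'],c)
a=rot(s['ee_rot']).apply([0,1,0]); print(np.degrees(np.arctan2(a[1],a[0])))
cv2.imwrite('pics/w1.png',cv2.resize(im,None,fx=1.5,fy=1.5,interpolation=cv2.INTER_CUBIC))
```

```text
1.4333 [0.46731611 0.17160047 0.12011238] [-4.87144185e-04  3.05680505e-02  9.99532569e-01  3.70995759e-05] [0.48834673 0.26397141 1.17623711] 0.04531157253665298 {'fx': 297.3186396354542, 'fy': 297.3186396354542, 'cx': 259.9442909238118, 'cy': 192.72127430776212, 'xyz': array([0.39891059, 0.17625783, 0.29325167]), 'rotation': array([ 0.72172018, -0.09968554, -0.09333579,  0.67858029])}
86.49661203089656
```

View pics/w1.png

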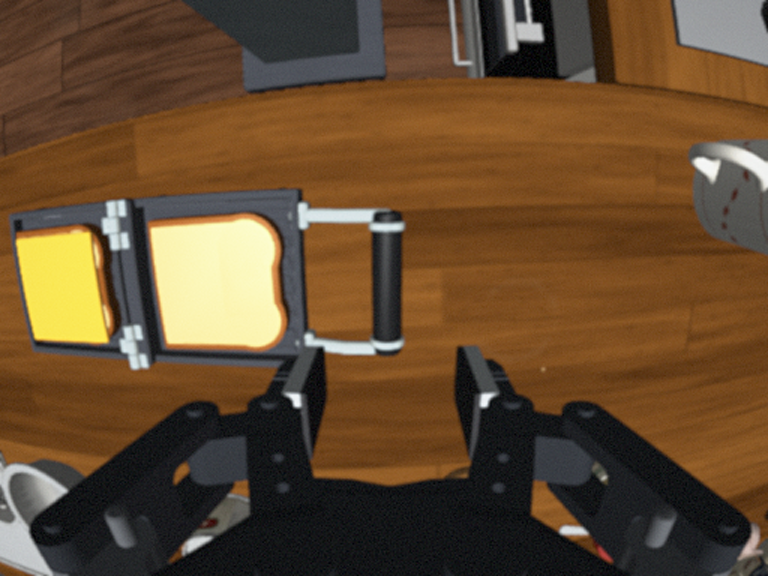

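Wrist view: the bar runs from (388,212) to (387,350), between the fingers but a little nearer the left one. The hinge knuckles are at about (118,222) and (133,347). I cross-check the fit with these.

```bash
cat >> h.py <<'E'
def backw(c,u,v,z):
    x,y=u-c['cx'],v-c['cy']; r=np.hypot(x,y); t=r/c['fx']
    d=rot(c['rotation']).apply([np.sin(t)*x/r,-np.sin(t)*y/r,-np.cos(t)])
    return c['xyz']+d*(z-c['xyz'][2])/d[2]
E
python3 - <<'E'
from h import *
c=calibration('wrist'); p=np.load('pose.npy')
names=['bar1','bar2','hA','hB','corner+','corner-','far-','far+']
U=[(388,212),(387,350),(118,222),(133,347),(302,190),(311,366),(10,213),(33,352)]
Z=[.038,.038,.045,.045,.036,.036,.036,.036]
for n,(u,v),z in zip(names,U,Z):
    w=backw(c,u/1.5-.2,v/1.5-.2,z); d=w[:2]-p[:2]; cs,sn=np.cos(p[2]),np.sin(p[2])
    print(n,w.round(4),'local',round(cs*d[0]+sn*d[1],4),round(-sn*d[0]+cs*d[1],4))
E
```

```text
bar1 [0.4257 0.1736 0.038 ] local -0.0425 0.1754
bar2 [0.511  0.1677 0.038 ] local 0.0431 0.1747
hA [0.4145 0.0012 0.045 ] local -0.043 0.0026
hB [ 0.5002 -0.0069  0.045 ] local 0.043 -0.0001
corner+ [0.4093 0.1245 0.036 ] local -0.0558 0.1254
corner- [0.5207 0.1178 0.036 ] local 0.0557 0.1256
far- [ 0.3937 -0.1158  0.036 ] local -0.0566 -0.1154
far+ [ 0.508  -0.1252  0.036 ] local 0.058 -0.1178
```

Request:
{"op": "apply_moves", "data": {
  "steps": [0.1, -0.1, -2, 0, 0.1, -0.1, -4, 0, 0.1, -0.1, -6, 0, 0.1, -0.1, -8, 0, 0.1, -0.1, -9.2, 0, 0.1, -0.1, -10, 0, 0.1, -0.1, -10, 0, 0.1, -0.1, -10, 0]
}}

```text
clock: 2.15
position: [0.4696, 0.1709, 0.0211]
ee_rot: [0.001, 0.03, 1.0, 0.0]
contact_force: [0.9, -0.6, -0.6]
width: 0.0453
gripper_force: 0.0
```

Request:
{"op": "apply_moves", "data": {
  "steps": [0, 0, 0, 0, 0, 0, 0, 0, 0, 0, 0, 0, 0, 0, 0, 0],
  "jaw": 185,
  "newtons": 20
}}

```text
clock: 2.48
position: [0.4691, 0.1703, 0.0207]
ee_rot: [0.001, 0.031, 1.0, 0.0]
contact_force: [0.1, -0.5, 0.6]
width: 0.0235
gripper_force: 0.0
```

Request:
{"op": "apply_moves", "data": {
  "steps": [0, 0, 0, 0, 0, 0, 0, 0, 0, 0, 0, 0, 0, 0, 0, 0, 0, 0, 0, 0, 0, 0, 0, 0],
  "jaw": 255,
  "newtons": 25
}}

```text
clock: 2.98
position: [0.4686, 0.1702, 0.02]
ee_rot: [-0.0, 0.031, 1.0, 0.0]
contact_force: [-0.9, -0.2, 0.2]
width: 0.0004
gripper_force: 0.0
```

The fingers shut on nothing, so I look.

Run:
```python
from h import *
s=get_state(); print(s['position'],s['width'],s['contact_force'])
a=get_image('wrist')[:,:,::-1][80:384,100:450]; b=get_image('side')[:,:,::-1][140:280,150:300]
a=cv2.resize(a,(414,360)); b=cv2.resize(b,(386,360),interpolation=cv2.INTER_CUBIC)
cv2.imwrite('pics/w2.png',np.hstack([a,b]))
```

```text
[0.46858597 0.17017206 0.01996848] 0.0003815116808467714 [-0.87057764 -0.228655    0.24588338]
```

View pics/w2.png

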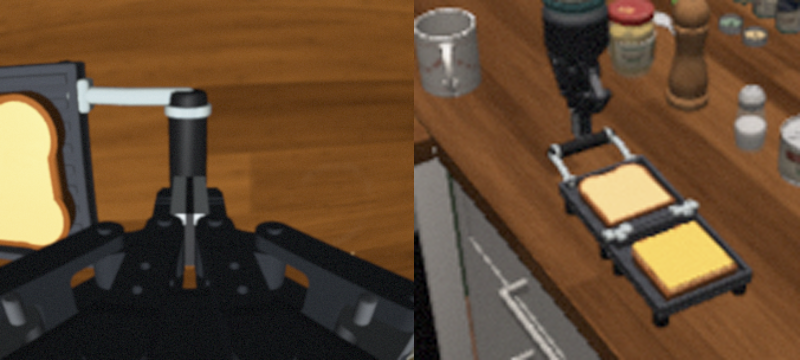

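Wrist view (left): the fingers are shut, in line with the bar at about (190,185). Side view (right): the fingertips end at the bar near (582,132). The fingers may be above or behind the bar, so I check by projection and take a magnified side view.

Run:
```python
from h import *
s=get_state(); c=calibration('wrist')
t=s['position']
print(proj('side',[t,t+[0,0,.02],t+[0,0,.06],[.4683,.1706,.038]]).round(1), proj('top',[t,[.4683,.1706,.038]]).round(1))
b=get_image('side')[:,:,::-1]; x0,y0=185,150
b=cv2.resize(b[y0:y0+60,x0:x0+80],None,fx=9,fy=9,interpolation=cv2.INTER_CUBIC)
for q in proj('side',[t,[.4683,.1706,.038]]): cv2.circle(b,tuple(int(v) for v in ((q-[x0,y0]+.5)*9)),5,(255,0,255),1)
cv2.imwrite('pics/s3.png',b)
```

```text
[[214.5 199.5]
 [214.2 194.4]
 [213.6 183.9]
 [214.1 194.9]] [[221.3 224.2]
 [220.9 223.9]]
```

View pics/s3.png

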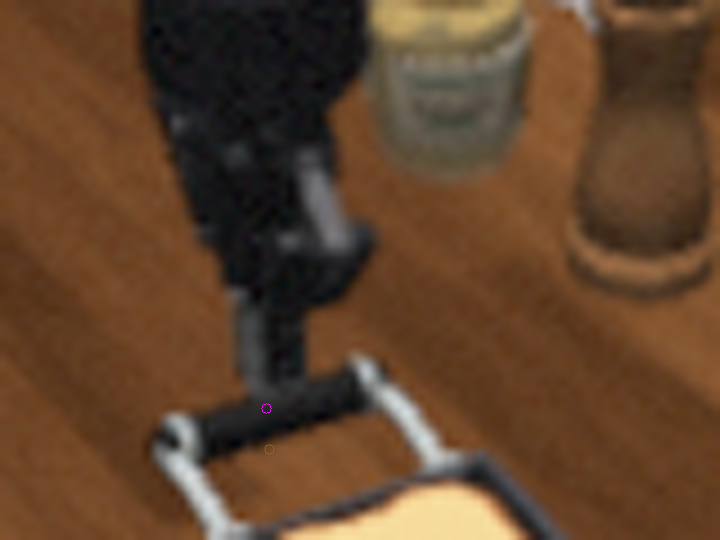

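Run:
```python
from h import *
s=get_state(); c=calibration('wrist'); t=s['position']; print(c['xyz']-t, s['qpos'].round(3), s['width'],s['gripper_force'])
for v in (228,232,240,250,258):
    a=backw(c,260.6,v,0.0); d=a-c['xyz']; print(v,(c['xyz']+d*(t[0]-c['xyz'][0])/d[0]).round(4))
print(proj('side',[(.4686,.195,.02),(.4686,.15,.02),(.4686,.171,.05)]))
```

```text
[-0.06851826  0.00468364  0.17310966] [ 0.209  0.337  1.926  0.     0.878 -1.301] 2.8272793382647565e-06 0.0
228 [0.4686 0.1709 0.0278]
232 [0.4686 0.1709 0.0339]
240 [0.4686 0.1709 0.045 ]
250 [0.4686 0.1709 0.0571]
258 [0.4686 0.1709 0.0658]
[[210.64035369 195.69635544]
 [217.65050802 202.64559164]
 [213.90689499 191.65291583]]
```

Run:
```python
from h import *
s=get_state(); c=calibration('wrist'); print(s['width'],s['position'])
pts={'cap_near':(190,92,.038),'bar_l@113':(169,113,.038),'bar_r@113':(208,113,.038),'arm/plate':(80,96,.036),'rim corner near':(75,65,.036),'finger l':(172,185,.06),'finger r':(210,185,.06)}
for dz in (0,.03):
  cc=dict(c); cc['xyz']=c['xyz']+[0,0,dz]; print('cam raised',dz)
  for n,(x,y,z) in pts.items(): print(n,backw(cc,100+x*350/414,80+y*304/360,z).round(4))
cv2.imwrite('pics/w4.png',cv2.resize(get_image('wrist')[:,:,::-1][130:290,170:350],None,fx=4,fy=3.7,interpolation=cv2.INTER_CUBIC))
```

```text
2.8272793382647565e-06 [0.4686007  0.17020084 0.01997492]
cam raised 0
cap_near [0.4246 0.1736 0.038 ]
bar_l@113 [0.4336 0.1636 0.038 ]
bar_r@113 [0.4347 0.1812 0.038 ]
arm/plate [0.423  0.1223 0.036 ]
rim corner near [0.4083 0.1215 0.036 ]
finger l [0.4592 0.164  0.06  ]
finger r [0.4601 0.1797 0.06  ]
cam raised 0.03
cap_near [0.4294 0.1734 0.038 ]
bar_l@113 [0.4401 0.1614 0.038 ]
bar_r@113 [0.4414 0.1824 0.038 ]
arm/plate [0.4274 0.1122 0.036 ]
rim corner near [0.4099 0.1113 0.036 ]
finger l [0.4725 0.1616 0.06  ]
finger r [0.4737 0.1808 0.06  ]
```

View pics/w4.png

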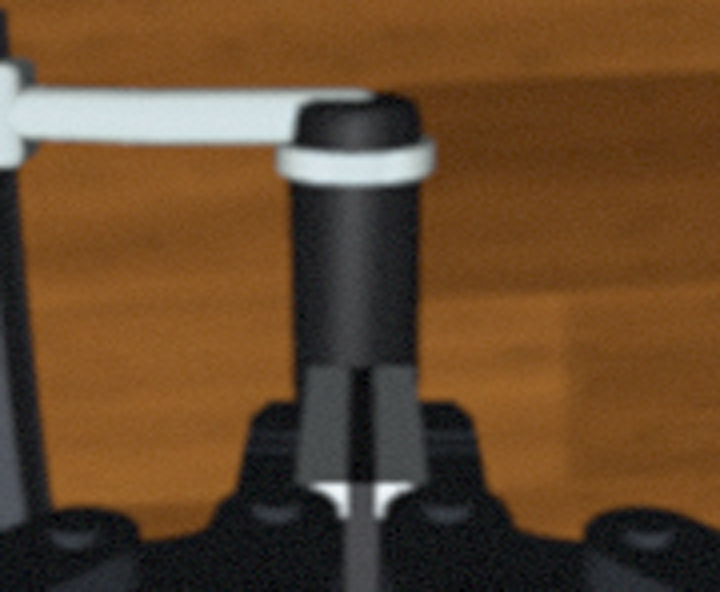

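The pads end on top of the bar: their tips look 25–30 mm higher than the reported TCP, which fits width 0 with no force. I reopen and go down in small steps, watching the force.

Request:
{"op": "apply_moves", "data": {
  "steps": [0, 0, 0, 0, 0, 0, 0, 0, 0, 0, 0, 0, 0, 0, 0, 0],
  "jaw": 120
}}

```text
clock: 3.52
position: [0.4687, 0.1702, 0.02]
ee_rot: [0.0, 0.031, 1.0, 0.0]
contact_force: [-0.0, 0.1, 0.6]
width: 0.0451
gripper_force: 0.0
```

Request:
{"op": "apply_moves", "data": {
  "steps": [0, 0, -0.3, 0, 0, 0, -0.6, 0, 0, 0, -0.9, 0, 0, 0, -1.0, 0, 0, 0, -1.0, 0]
}}

```text
clock: 3.93
position: [0.4682, 0.1701, 0.0095]
ee_rot: [-0.001, 0.031, 1.0, -0.0]
contact_force: [0.2, -0.1, -0.2]
width: 0.0452
gripper_force: 0.0
```

Request:
{"op": "apply_moves", "data": {
  "steps": [0, 0, -0.3, 0, 0, 0, -0.6, 0, 0, 0, -0.8, 0, 0, 0, -0.8, 0, 0, 0, -0.8, 0]
}}

```text
clock: 4.35
position: [0.4685, 0.1702, 0.0018]
ee_rot: [-0.0, 0.031, 1.0, -0.0]
contact_force: [-0.1, -0.2, 0.1]
width: 0.0453
gripper_force: 0.0
```

Run:
```python
from h import *
s=get_state(); print(s['position'],s['width'],s['contact_force'])
a=get_image('wrist')[:,:,::-1][130:290,140:380]; b=get_image('side')[:,:,::-1][140:215,180:250]
a=cv2.resize(a,(400,500),interpolation=cv2.INTER_CUBIC); b=cv2.resize(b,(400,500),interpolation=cv2.INTER_CUBIC)
cv2.imwrite('pics/w5.png',np.hstack([a,b]))
```

```text
[0.46850232 0.17016198 0.00182127] 0.045340564087782774 [-0.07069277 -0.22685929  0.12330416]
```

View pics/w5.png

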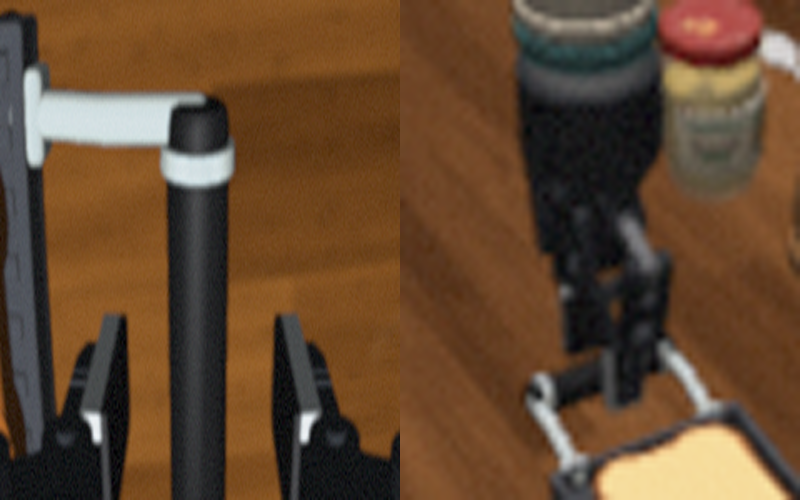

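The fingers now straddle the bar; in the side view the inner tip is at (622,405), about 30 mm up. So the real tips sit about 25 mm above the reported TCP. I go 6 mm lower and then close in stages.

Request:
{"op": "apply_moves", "data": {
  "steps": [0, 0, -0.3, 0, 0, 0, -0.6, 0, 0, 0, -0.6, 0]
}}

```text
clock: 4.7
position: [0.4681, 0.1701, -0.0045]
ee_rot: [-0.001, 0.031, 1.0, -0.0]
contact_force: [-0.9, 0.3, 0.3]
width: 0.0453
gripper_force: 0.0
```

Request:
{"op": "apply_moves", "data": {
  "steps": [0, 0, 0, 0, 0, 0, 0, 0, 0, 0, 0, 0, 0, 0, 0, 0],
  "jaw": 188,
  "newtons": 20
}}

```text
clock: 5.03
position: [0.4687, 0.1702, -0.0039]
ee_rot: [0.0, 0.031, 1.0, 0.0]
contact_force: [0.3, -0.8, -0.2]
width: 0.0222
gripper_force: 0.0
```

Request:
{"op": "apply_moves", "data": {
  "steps": [0, 0, 0, 0, 0, 0, 0, 0, 0, 0, 0, 0, 0, 0, 0, 0, 0, 0, 0, 0],
  "jaw": 255,
  "newtons": 25
}}

```text
clock: 5.45
position: [0.4686, 0.1693, -0.0038]
ee_rot: [0.0, 0.03, 1.0, -0.001]
contact_force: [0.4, -4.4, 4.0]
width: 0.0169
gripper_force: 24.9
```

Gripped: width 17 mm, 25 N, and only a few N on the arm. Next I tabulate the arc of the bar about the hinge.

```bash
cat > arc.py <<'E'
import numpy as np
def P(deg,a=.064):
    t=np.radians(deg); Y=17.6*(np.cos(t)-1)+.5*np.sin(t); Z=17.6*np.sin(t)+.5*(1-np.cos(t))
    return np.array([np.sin(a)*Y,np.cos(a)*Y,Z])
def table(degs,n=8):
    q=lambda d:np.round(P(d)/.05)*.05
    for k in range(0,len(degs)-1,n):
        b=q(degs[k]); rows=[[*(q(d)-b).round(2)+0.,0] for d in degs[k+1:k+1+n]]
        print(degs[k],'->',degs[min(k+n,len(degs)-1)],', '.join(f'{v:g}' for r in rows for v in r))
E
python3 -c "
from arc import *
table(list(range(0,178,2)))"
```

```text
0 -> 16 0, 0, 0.6, 0, 0, 0, 1.25, 0, 0, -0.05, 1.85, 0, 0, -0.1, 2.45, 0, 0, -0.2, 3.05, 0, 0, -0.3, 3.65, 0, -0.05, -0.4, 4.25, 0, -0.05, -0.55, 4.85, 0
16 -> 32 0, -0.15, 0.6, 0, 0, -0.35, 1.2, 0, 0, -0.55, 1.8, 0, -0.05, -0.75, 2.35, 0, -0.05, -1, 2.9, 0, -0.05, -1.25, 3.45, 0, -0.1, -1.55, 4, 0, -0.1, -1.85, 4.55, 0
32 -> 48 0, -0.3, 0.55, 0, -0.05, -0.65, 1.05, 0, -0.05, -1, 1.55, 0, -0.1, -1.4, 2.05, 0, -0.1, -1.8, 2.5, 0, -0.15, -2.2, 2.95, 0, -0.15, -2.6, 3.4, 0, -0.2, -3.05, 3.85, 0
48 -> 64 -0.05, -0.45, 0.4, 0, -0.05, -0.9, 0.8, 0, -0.1, -1.4, 1.2, 0, -0.1, -1.9, 1.55, 0, -0.15, -2.4, 1.9, 0, -0.2, -2.9, 2.25, 0, -0.2, -3.45, 2.55, 0, -0.25, -3.95, 2.85, 0
64 -> 80 -0.05, -0.55, 0.3, 0, -0.05, -1.1, 0.55, 0, -0.1, -1.7, 0.75, 0, -0.15, -2.25, 1, 0, -0.2, -2.85, 1.2, 0, -0.2, -3.45, 1.35, 0, -0.25, -4, 1.5, 0, -0.3, -4.6, 1.65, 0
80 -> 96 -0.05, -0.65, 0.1, 0, -0.1, -1.25, 0.2, 0, -0.1, -1.85, 0.25, 0, -0.15, -2.45, 0.3, 0, -0.2, -3.05, 0.35, 0, -0.25, -3.7, 0.35, 0, -0.25, -4.3, 0.35, 0, -0.3, -4.9, 0.3, 0
96 -> 112 -0.05, -0.6, -0.05, 0, -0.1, -1.2, -0.15, 0, -0.15, -1.85
[... 175 characters left out ...]
, 0, -0.15, -1.65, -0.75, 0, -0.15, -2.2, -1, 0, -0.2, -2.75, -1.3, 0, -0.25, -3.25, -1.65, 0, -0.25, -3.8, -1.95, 0, -0.3, -4.3, -2.3, 0
128 -> 144 0, -0.45, -0.4, 0, -0.05, -0.95, -0.8, 0, -0.1, -1.4, -1.2, 0, -0.1, -1.85, -1.6, 0, -0.15, -2.3, -2.05, 0, -0.15, -2.7, -2.5, 0, -0.2, -3.1, -2.95, 0, -0.2, -3.5, -3.45, 0
144 -> 160 -0.05, -0.35, -0.5, 0, -0.05, -0.7, -1, 0, -0.1, -1.05, -1.5, 0, -0.1, -1.35, -2.05, 0, -0.1, -1.65, -2.6, 0, -0.15, -1.9, -3.15, 0, -0.15, -2.15, -3.7, 0, -0.15, -2.4, -4.25, 0
160 -> 176 -0.05, -0.2, -0.6, 0, -0.05, -0.4, -1.15, 0, -0.05, -0.6, -1.75, 0, -0.05, -0.75, -2.35, 0, -0.1, -0.85, -2.95, 0, -0.1, -1, -3.55, 0, -0.1, -1.1, -4.15, 0, -0.1, -1.15, -4.75, 0
```

Request:
{"op": "apply_moves", "data": {
  "steps": [0, -0.1, 0.3, 0, 0, -0.1, 0.9, 0, 0, -0.1, 1.5, 0, 0, -0.15, 2.1, 0, 0, -0.2, 2.7, 0, 0, -0.3, 3.3, 0, 0, -0.45, 4.05, 0, -0.05, -0.65, 4.85, 0]
}}

```text
clock: 6.12
position: [0.4683, 0.1644, 0.0453]
ee_rot: [0.0, 0.031, 1.0, 0.001]
contact_force: [0.5, 2.0, -4.1]
width: 0.0171
gripper_force: 24.5
```

Lifting well: z is up 4.9 cm, with about 4 N of load.

Request:
{"op": "apply_moves", "data": {
  "steps": [0, -0.15, 0.6, 0, 0, -0.35, 1.2, 0, 0, -0.55, 1.8, 0, -0.05, -0.75, 2.35, 0, -0.05, -1, 2.9, 0, -0.05, -1.25, 3.45, 0, -0.1, -1.55, 4, 0, -0.1, -1.85, 4.55, 0]
}}

```text
clock: 6.78
position: [0.4674, 0.1474, 0.0912]
ee_rot: [0.0, 0.032, 0.999, 0.002]
contact_force: [-0.7, 8.2, -0.6]
width: 0.017
gripper_force: 24.5
```

Request:
{"op": "apply_moves", "data": {
  "steps": [0, -0.3, 0.55, 0, -0.05, -0.65, 1.05, 0, -0.05, -1, 1.55, 0, -0.1, -1.4, 2.05, 0, -0.1, -1.8, 2.5, 0, -0.15, -2.2, 2.95, 0, -0.15, -2.6, 3.4, 0, -0.2, -3.05, 3.85, 0]
}}

```text
clock: 7.45
position: [0.4658, 0.1195, 0.131]
ee_rot: [0.001, 0.032, 0.999, 0.005]
contact_force: [-0.4, 14.2, 6.1]
width: 0.017
gripper_force: 24.4
```

Fy has risen to 14 N because the bar rolls along one pad, so the needed path lies a little outside. I ease outward and check numerically that the plain half hasn't moved.

Request:
{"op": "apply_moves", "data": {
  "steps": [0, 0.2, 0.2, 0, 0, 0.35, 0.4, 0, 0, 0.35, 0.4, 0],
  "newtons": 20
}}

```text
clock: 7.7
position: [0.4656, 0.1177, 0.133]
ee_rot: [0.001, 0.031, 1.0, -0.0]
contact_force: [2.1, -0.1, -2.4]
width: 0.0171
gripper_force: 23.3
```

```bash
cat > shift.py <<'E'
from h import *
def shift(r0=205,r1=262,c0=296,c1=336):
    g=lambda i:cv2.cvtColor(i,cv2.COLOR_BGR2GRAY)[r0:r1,c0:c1].astype(np.float32)
    a=g(cv2.imread('pics/top0.png')); b=g(np.ascontiguousarray(get_image('top')[:,:,::-1]))
    w=np.eye(2,3,dtype=np.float32)
    cc,w=cv2.findTransformECC(a,b,w,cv2.MOTION_TRANSLATION); print('px shift',w[:,2],'cc',cc,'(1px=2.7mm)')
E
python3 -c "from shift import *;shift()"
```

```text
px shift [-0.00763284  0.00259428] cc 0.9999717691497385 (1px=2.7mm)
```

Forces are near zero and the griddle hasn't moved. I continue with a slight outward bias.

Request:
{"op": "apply_moves", "data": {
  "steps": [-0.05, -0.4, 0.4, 0, -0.05, -0.8, 0.8, 0, -0.1, -1.25, 1.2, 0, -0.1, -1.75, 1.55, 0]
}}

```text
clock: 8.08
position: [0.4645, 0.101, 0.1488]
ee_rot: [0.0, 0.031, 1.0, 0.001]
contact_force: [1.6, 5.3, 1.8]
width: 0.0175
gripper_force: 22.6
```

Request:
{"op": "apply_moves", "data": {
  "steps": [-0.05, -0.3, 0.4, 0, -0.1, -0.75, 0.8, 0, -0.1, -1.3, 1.15, 0, -0.15, -1.8, 1.45, 0]
}}

```text
clock: 8.42
position: [0.4631, 0.0818, 0.1629]
ee_rot: [0.0, 0.031, 1.0, -0.0]
contact_force: [5.1, 0.5, -6.9]
width: 0.0169
gripper_force: 20.5
```

Request:
{"op": "apply_moves", "data": {
  "steps": [0, -0.55, 0.25, 0, 0, -1.1, 0.45, 0, 0, -1.7, 0.6, 0, 0, -2.25, 0.8, 0]
}}

```text
clock: 8.75
position: [0.4623, 0.0632, 0.173]
ee_rot: [0.0, 0.031, 0.999, 0.004]
contact_force: [-2.1, 9.2, 10.3]
width: 0.017
gripper_force: 19.1
```

Request:
{"op": "apply_moves", "data": {
  "steps": [0, 0.2, 0, 0, 0, -0.1, 0, 0, 0, -0.5, 0.05, 0]
}}

```text
clock: 9.0
position: [0.4621, 0.0591, 0.1743]
ee_rot: [0.0, 0.031, 0.999, 0.004]
contact_force: [-2.5, 12.2, 21.0]
width: 0.0166
gripper_force: 22.1
```

Request:
{"op": "apply_moves", "data": {
  "steps": [0, -0.5, 0.05, 0, 0, -1, 0.1, 0, 0, -1.5, 0.15, 0]
}}

```text
clock: 9.25
position: [0.4616, 0.0453, 0.1782]
ee_rot: [0.001, 0.031, 0.999, 0.006]
contact_force: [-9.3, 14.7, 36.9]
width: 0.0169
gripper_force: 25.7
```

Request:
{"op": "apply_moves", "data": {
  "steps": [-0.1, -0.2, 0.4, 0, -0.2, -0.55, 0.7, 0, -0.25, -1.15, 0.85, 0, -0.3, -1.75, 0.95, 0]
}}

```text
clock: 9.58
position: [0.46, 0.0233, 0.1837]
ee_rot: [0.001, 0.031, 1.0, 0.001]
contact_force: [1.1, 4.0, 7.9]
width: 0.0166
gripper_force: 23.0
```

The spring model works. I generate the next rows with it, tracking the commanded pose.

```bash
cat > nxt.py <<'E'
import sys; from h import *; from arc import P
# usage: nxt.py cmdx cmdy cmdz(cm)  e0 e1 Fy Fz th0 th1 step
cx,cy,cz,e0,e1,Fy,Fz,t0,t1,st=map(float,sys.argv[1:])
s=get_state(); m=s['position']*100-[46.86,16.9,-.38]
from scipy.optimize import brentq
th=brentq(lambda d:P(d)[1]-m[1],0,179.9); print('theta by y',round(th,1),'excess',round(m[2]-P(th)[2],2),'F',s['contact_force'].round(1),'pos',s['position'].round(4))
ths=np.arange(t0+st,t1+.01*np.sign(st),st)
out=[]
for i,d in enumerate(ths):
    e=e0+(e1-e0)*(i+1)/len(ths); p=P(d)+[46.86,16.9,-.38]+[0,-Fy/29,e-Fz/65]
    r=np.round((p-[cx,cy,cz])/.05)*.05; out+=[*(r+0.).round(2),0]
print(', '.join(f'{v:g}' for v in out)); print('new cmd',(np.array([cx,cy,cz])+out[-4:-1]).round(2))
E
python3 nxt.py 45.96 2.27 18.2 .9 .9 -2 8 82 98 2
```

```text
theta by y 81.8 excess 0.9 F [1.1 4.  7.9] pos [0.46   0.0233 0.1837]
-0.1, -0.55, 0.15, 0, -0.1, -1.15, 0.2, 0, -0.15, -1.75, 0.25, 0, -0.2, -2.35, 0.3, 0, -0.25, -3, 0.3, 0, -0.25, -3.6, 0.3, 0, -0.3, -4.2, 0.25, 0, -0.35, -4.8, 0.2, 0
new cmd [45.61 -2.53 18.4 ]
```

Request:
{"op": "apply_moves", "data": {
  "steps": [-0.1, -0.55, 0.15, 0, -0.1, -1.15, 0.2, 0, -0.15, -1.75, 0.25, 0, -0.2, -2.35, 0.3, 0]
}}

```text
clock: 9.92
position: [0.4583, -0.0011, 0.186]
ee_rot: [0.001, 0.031, 1.0, 0.0]
contact_force: [3.6, 2.7, 5.1]
width: 0.0169
gripper_force: 22.8
```

```bash
python3 nxt.py 45.76 -.08 18.5 .9 .85 -3 8 90 106 2
```

```text
theta by y 89.8 excess 0.88 F [3.6 2.7 5.1] pos [ 0.4583 -0.0011  0.186 ]
-0.05, -0.6, 0, 0, -0.05, -1.2, 0, 0, -0.1, -1.8, -0.05, 0, -0.15, -2.45, -0.15, 0, -0.2, -3.05, -0.2, 0, -0.25, -3.65, -0.3, 0, -0.25, -4.25, -0.45, 0, -0.3, -4.85, -0.6, 0
new cmd [45.46 -4.93 17.9 ]
```

Request:
{"op": "apply_moves", "data": {
  "steps": [-0.05, -0.6, 0, 0, -0.05, -1.2, 0, 0, -0.1, -1.8, -0.05, 0, -0.15, -2.45, -0.15, 0, -0.2, -3.05, -0.2, 0]
}}

```text
clock: 10.33
position: [0.4563, -0.0322, 0.183]
ee_rot: [0.001, 0.031, 1.0, -0.0]
contact_force: [4.8, 2.1, 6.1]
width: 0.0168
gripper_force: 24.4
```

```bash
python3 nxt.py 45.56 -3.13 18.3 .85 .75 -3 5 100 116 2
```

```text
theta by y 100.0 excess 0.76 F [4.8 2.1 6.1] pos [ 0.4563 -0.0322  0.183 ]
-0.05, -0.6, -0.1, 0, -0.05, -1.2, -0.25, 0, -0.1, -1.8, -0.4, 0, -0.15, -2.4, -0.55, 0, -0.2, -2.95, -0.75, 0, -0.2, -3.55, -1, 0, -0.25, -4.1, -1.2, 0, -0.3, -4.7, -1.45, 0
new cmd [45.26 -7.83 16.85]
```

Request:
{"op": "apply_moves", "data": {
  "steps": [0, -0.6, -0.1, 0, 0, -1.2, -0.25, 0, -0.05, -1.8, -0.4, 0, -0.05, -2.4, -0.55, 0, -0.1, -2.95, -0.75, 0]
}}

```text
clock: 10.75
position: [0.4542, -0.0614, 0.1751]
ee_rot: [-0.001, 0.031, 1.0, 0.0]
contact_force: [2.9, 0.6, 4.1]
width: 0.017
gripper_force: 24.8
```

```bash
python3 nxt.py 45.46 -6.08 17.55 .7 .55 -3 5 110 126 2
```

```text
theta by y 109.8 excess 0.66 F [2.9 0.6 4.1] pos [ 0.4542 -0.0614  0.1751]
-0.1, -0.6, -0.3, 0, -0.15, -1.15, -0.55, 0, -0.2, -1.75, -0.85, 0, -0.25, -2.3, -1.1, 0, -0.25, -2.85, -1.4, 0, -0.3, -3.35, -1.75, 0, -0.35, -3.9, -2.05, 0, -0.35, -4.4, -2.4, 0
new cmd [ 45.11 -10.48  15.15]
```

Request:
{"op": "apply_moves", "data": {
  "steps": [-0.1, -0.6, -0.3, 0, -0.15, -1.15, -0.55, 0, -0.2, -1.75, -0.85, 0, -0.25, -2.3, -1.1, 0, -0.25, -2.85, -1.4, 0, -0.3, -3.35, -1.75, 0, -0.35, -3.9, -2.05, 0, -0.35, -4.4, -2.4, 0]
}}

```text
clock: 11.42
position: [0.4513, -0.1056, 0.1513]
ee_rot: [0.0, 0.031, 1.0, -0.0]
contact_force: [5.0, -0.4, 4.3]
width: 0.0169
gripper_force: 25.9
```

```bash
python3 nxt.py 45.11 -10.48 15.15 .55 .4 -2 4 126 142 2
```

```text
theta by y 125.9 excess 0.46 F [ 5.  -0.4  4.3] pos [ 0.4513 -0.1056  0.1513]
-0.05, -0.55, -0.4, 0, -0.05, -1, -0.8, 0, -0.1, -1.5, -1.2, 0, -0.15, -1.95, -1.6, 0, -0.15, -2.4, -2.05, 0, -0.2, -2.85, -2.5, 0, -0.2, -3.25, -3, 0, -0.25, -3.65, -3.45, 0
new cmd [ 44.86 -14.13  11.7 ]
```

Request:
{"op": "apply_moves", "data": {
  "steps": [0, -0.55, -0.4, 0, 0, -1, -0.8, 0, 0, -1.5, -1.2, 0, -0.05, -1.95, -1.6, 0, -0.05, -2.4, -2.05, 0, -0.1, -2.85, -2.5, 0, -0.1, -3.25, -3, 0, -0.15, -3.65, -3.45, 0]
}}

```text
clock: 12.08
position: [0.4492, -0.1414, 0.1162]
ee_rot: [-0.0, 0.031, 1.0, 0.0]
contact_force: [3.3, 1.9, 0.9]
width: 0.0166
gripper_force: 27.2
```

```bash
python3 nxt.py 44.96 -14.13 11.7 .3 .2 -2 2 142 158 2
```

```text
theta by y 141.7 excess 0.2 F [3.3 1.9 0.9] pos [ 0.4492 -0.1414  0.1162]
-0.1, -0.4, -0.55, 0, -0.15, -0.75, -1.1, 0, -0.15, -1.1, -1.6, 0, -0.2, -1.45, -2.15, 0, -0.2, -1.75, -2.65, 0, -0.2, -2.05, -3.2, 0, -0.25, -2.3, -3.8, 0, -0.25, -2.55, -4.35, 0
new cmd [ 44.71 -16.68   7.35]
```

Request:
{"op": "apply_moves", "data": {
  "steps": [0, -0.4, -0.6, 0, -0.05, -0.75, -1.2, 0, -0.05, -1.1, -1.7, 0, -0.1, -1.45, -2.25, 0, -0.1, -1.75, -2.8, 0, -0.1, -2.05, -3.35, 0, -0.15, -2.3, -3.95, 0, -0.15, -2.55, -4.55, 0]
}}

```text
clock: 12.75
position: [0.4477, -0.1676, 0.0709]
ee_rot: [-0.0, 0.031, 1.0, -0.0]
contact_force: [-0.0, -4.7, 2.4]
width: 0.017
gripper_force: 29.0
```

```bash
python3 nxt.py 44.81 -16.68 7.15 -.05 -.2 0 0 158 174 2
```

```text
theta by y 157.9 excess -0.1 F [-0.  -4.7  2.4] pos [ 0.4477 -0.1676  0.0709]
-0.1, -0.3, -0.6, 0, -0.15, -0.55, -1.2, 0, -0.15, -0.75, -1.8, 0, -0.15, -0.9, -2.4, 0, -0.15, -1.05, -3.05, 0, -0.2, -1.2, -3.65, 0, -0.2, -1.3, -4.25, 0, -0.2, -1.4, -4.9, 0
new cmd [ 44.61 -18.08   2.25]
```

Request:
{"op": "apply_moves", "data": {
  "steps": [0, -0.35, -0.6, 0, -0.05, -0.6, -1.2, 0, -0.05, -0.8, -1.8, 0, -0.1, -1, -2.4, 0, -0.1, -1.15, -3, 0, -0.1, -1.25, -3.5, 0, -0.1, -1.35, -4, 0, -0.15, -1.4, -4.4, 0]
}}

```text
clock: 13.42
position: [0.447, -0.1802, 0.0269]
ee_rot: [0.0, 0.031, 1.0, 0.001]
contact_force: [4.5, 4.3, 0.1]
width: 0.017
gripper_force: 28.4
```

```bash
python3 -c "
from shift import *
shift()
s=get_state();print(s['contact_force'])"
```

```text
px shift [ 2.5525787 -0.598267 ] cc 0.9306523284515162 (1px=2.7mm)
[ 4.9897734   3.48224392 -1.58324967]
```

Request:
{"op": "apply_moves", "data": {
  "steps": [0, 0, -0.4, 0, 0, 0, -0.8, 0, 0, -0.05, -1.2, 0, 0, -0.05, -1.5, 0]
}}

```text
clock: 13.8
position: [0.4468, -0.1817, 0.0121]
ee_rot: [0.0, 0.031, 1.0, -0.0]
contact_force: [3.2, 0.3, 1.2]
width: 0.0169
gripper_force: 28.3
```

Request:
{"op": "apply_moves", "data": {
  "steps": [0.1, 0, -0.2, 0, 0.1, 0, -0.4, 0, 0.1, 0, -0.5, 0]
}}

```text
clock: 14.05
position: [0.4468, -0.1819, 0.0072]
ee_rot: [-0.001, 0.03, 1.0, -0.0]
contact_force: [-2.1, -2.8, 0.8]
width: 0.0167
gripper_force: 28.5
```

Request:
{"op": "apply_moves", "data": {
  "steps": [0, 0, -0.2, 0, 0, 0, -0.4, 0, 0, 0, -0.4, 0]
}}

```text
clock: 14.3
position: [0.4469, -0.1819, 0.0031]
ee_rot: [-0.001, 0.03, 1.0, -0.0]
contact_force: [-1.8, -4.8, -0.9]
width: 0.0166
gripper_force: 28.5
```

Request:
{"op": "apply_moves", "data": {
  "steps": [0, 0, -0.15, 0, 0, 0, -0.3, 0, 0, 0, -0.3, 0]
}}

```text
clock: 14.55
position: [0.4468, -0.1819, 0.0001]
ee_rot: [-0.001, 0.03, 1.0, -0.0]
contact_force: [-2.6, -4.6, -1.0]
width: 0.0169
gripper_force: 28.5
```

Request:
{"op": "apply_moves", "data": {
  "steps": [0, -0.1, -0.1, 0, 0, -0.1, -0.2, 0, 0, -0.1, -0.2, 0]
}}

```text
clock: 14.8
position: [0.4469, -0.182, -0.0011]
ee_rot: [-0.001, 0.031, 1.0, 0.0]
contact_force: [-3.7, -2.0, 6.1]
width: 0.017
gripper_force: 29.3
```

Request:
{"op": "apply_moves", "data": {
  "steps": [0, 0, -0.1, 0, 0, 0, -0.2, 0, 0, 0, -0.2, 0]
}}

```text
clock: 15.05
position: [0.447, -0.182, -0.0015]
ee_rot: [-0.0, 0.031, 1.0, 0.0]
contact_force: [-6.3, 0.3, 20.9]
width: 0.017
gripper_force: 30.7
```

Contact: 21 N, a bit firm. I ease to about 10 N and hold.

Request:
{"op": "apply_moves", "data": {
  "steps": [0.1, 0, 0.15, 0, 0.1, 0, 0.15, 0, 0.1, 0, 0.15, 0, 0.1, 0, 0.15, 0]
}}

```text
clock: 15.38
position: [0.4469, -0.182, -0.0012]
ee_rot: [-0.001, 0.03, 1.0, 0.0]
contact_force: [-6.3, -1.8, 12.0]
width: 0.0167
gripper_force: 29.8
```

Request:
{"op": "apply_moves", "data": {
  "steps": [0, 0, 0, 0, 0, 0, 0, 0, 0, 0, 0, 0, 0, 0, 0, 0, 0, 0, 0, 0, 0, 0, 0, 0, 0, 0, 0, 0]
}}

```text
clock: 15.97
position: [0.4468, -0.182, -0.0012]
ee_rot: [-0.001, 0.03, 1.0, 0.0]
contact_force: [-7.0, -2.9, 11.2]
width: 0.017
gripper_force: 29.8
```

Pressed at about 12 N for 0.9 s. Next I reopen along the same arc.

```bash
sed -i 's/^th=brentq.*/f=lambda d:P(d)[1]-m[1]\nth=brentq(f,0,179.9) if f(0)*f(179.9)<0 else 180\nprint("theta by y",round(th,1),"excess",round(m[2]-P(th)[2],2),"F",s["contact_force"].round(1),"pos",s["position"].round(4))/' nxt.py
python3 nxt.py 44.86 -18.23 -.2 -.06 .05 3 -3 182 166 -2
```

```text
theta by y 177.9 excess -1.38 F [-7.  -2.9 11.2] pos [ 0.4468 -0.182  -0.0012]
-0.25, -0.1, 0.8, 0, -0.25, -0.05, 1.45, 0, -0.25, 0, 2.05, 0, -0.25, 0.05, 2.7, 0, -0.25, 0.15, 3.3, 0, -0.25, 0.25, 3.95, 0, -0.2, 0.4, 4.55, 0, -0.2, 0.55, 5.15, 0
new cmd [ 44.66 -17.68   4.95]
```

Request:
{"op": "apply_moves", "data": {
  "steps": [-0.1, -0.1, 0.4, 0, -0.15, -0.05, 1, 0, -0.2, 0, 1.7, 0, -0.2, 0.05, 2.45, 0, -0.2, 0.15, 3.2, 0, -0.2, 0.25, 3.95, 0, -0.2, 0.4, 4.55, 0, -0.2, 0.55, 5.15, 0]
}}

```text
clock: 16.63
position: [0.4471, -0.1757, 0.0502]
ee_rot: [0.001, 0.031, 1.0, 0.001]
contact_force: [3.7, 5.0, -5.8]
width: 0.0165
gripper_force: 26.9
```

```bash
python3 nxt.py 44.66 -17.68 4.95 .1 .2 4 -2 166 150 -2
```

```text
theta by y 165.9 excess 0.12 F [ 3.7  5.  -5.8] pos [ 0.4471 -0.1757  0.0502]
0, 0.15, 0.65, 0, 0, 0.35, 1.25, 0, 0.05, 0.55, 1.85, 0, 0.05, 0.8, 2.4, 0, 0.05, 1.05, 3, 0, 0.1, 1.3, 3.55, 0, 0.1, 1.6, 4.1, 0, 0.1, 1.9, 4.65, 0
new cmd [ 44.76 -15.78   9.6 ]
```

Request:
{"op": "apply_moves", "data": {
  "steps": [0.05, 0.15, 0.65, 0, 0.05, 0.35, 1.25, 0, 0.1, 0.55, 1.85, 0, 0.1, 0.8, 2.4, 0, 0.15, 1.05, 3, 0, 0.15, 1.3, 3.55, 0, 0.2, 1.6, 4.1, 0, 0.2, 1.9, 4.65, 0]
}}

```text
clock: 17.3
position: [0.4482, -0.1571, 0.0963]
ee_rot: [-0.0, 0.031, 1.0, 0.0]
contact_force: [2.6, 3.3, -6.8]
width: 0.0171
gripper_force: 25.2
```

```bash
python3 nxt.py 44.86 -15.78 9.6 .2 .3 5 0 150 134 -2
```

```text
theta by y 150.5 excess 0.41 F [ 2.6  3.3 -6.8] pos [ 0.4482 -0.1571  0.0963]
-0.05, 0.3, 0.5, 0, -0.05, 0.65, 1, 0, 0, 1.05, 1.5, 0, 0, 1.4, 2, 0, 0.05, 1.8, 2.5, 0, 0.05, 2.2, 2.95, 0, 0.1, 2.65, 3.4, 0, 0.1, 3.1, 3.85, 0
new cmd [ 44.96 -12.68  13.45]
```

Request:
{"op": "apply_moves", "data": {
  "steps": [0, 0.3, 0.5, 0, 0, 0.65, 1, 0, 0.05, 1.05, 1.5, 0, 0.05, 1.4, 2, 0, 0.1, 1.8, 2.5, 0]
}}

```text
clock: 17.72
position: [0.4493, -0.14, 0.1216]
ee_rot: [-0.0, 0.031, 1.0, -0.0]
contact_force: [-0.1, 1.6, -6.4]
width: 0.0167
gripper_force: 24.5
```

```bash
python3 nxt.py 44.96 -13.98 12.1 .4 .5 6 4 140 124 -2
```

```text
theta by y 141.0 excess 0.57 F [-0.1  1.6 -6.4] pos [ 0.4493 -0.14    0.1216]
-0.05, 0.4, 0.5, 0, 0, 0.8, 0.95, 0, 0, 1.25, 1.4, 0, 0.05, 1.75, 1.8, 0, 0.1, 2.2, 2.2, 0, 0.1, 2.7, 2.6, 0, 0.15, 3.2, 3, 0, 0.15, 3.7, 3.35, 0
new cmd [ 45.11 -10.28  15.45]
```

```bash
python3 nxt.py 44.96 -13.98 12.1 .55 .75 0 0 140 124 -2
```

```text
theta by y 141.0 excess 0.57 F [-0.1  1.6 -6.4] pos [ 0.4493 -0.14    0.1216]
-0.05, 0.6, 0.75, 0, 0, 1.05, 1.2, 0, 0, 1.45, 1.65, 0, 0.05, 1.95, 2.1, 0, 0.1, 2.4, 2.5, 0, 0.1, 2.9, 2.9, 0, 0.15, 3.4, 3.3, 0, 0.15, 3.9, 3.65, 0
new cmd [ 45.11 -10.08  15.75]
```

Request:
{"op": "apply_moves", "data": {
  "steps": [0, 0.5, 0.6, 0, 0, 1, 1.15, 0, 0, 1.45, 1.65, 0, 0.05, 1.95, 2.1, 0, 0.1, 2.4, 2.5, 0, 0.1, 2.9, 2.9, 0, 0.15, 3.4, 3.3, 0, 0.15, 3.9, 3.65, 0]
}}

```text
clock: 18.38
position: [0.4516, -0.1009, 0.1582]
ee_rot: [0.0, 0.031, 1.0, -0.0]
contact_force: [2.2, -0.7, -4.8]
width: 0.017
gripper_force: 22.5
```

```bash
python3 nxt.py 45.11 -10.08 15.75 .75 .75 -2 8 124 108 -2
```

```text
theta by y 124.1 excess 0.83 F [ 2.2 -0.7 -4.8] pos [ 0.4516 -0.1009  0.1582]
0.05, 0.6, 0.2, 0, 0.1, 1.15, 0.5, 0, 0.1, 1.7, 0.75, 0, 0.15, 2.25, 1.05, 0, 0.2, 2.8, 1.3, 0, 0.25, 3.35, 1.5, 0, 0.25, 3.95, 1.7, 0, 0.3, 4.55, 1.9, 0
new cmd [45.41 -5.53 17.65]
```

Request:
{"op": "apply_moves", "data": {
  "steps": [0.05, 0.6, 0.2, 0, 0.1, 1.15, 0.5, 0, 0.1, 1.7, 0.75, 0, 0.15, 2.25, 1.05, 0, 0.2, 2.8, 1.3, 0, 0.25, 3.35, 1.5, 0, 0.25, 3.95, 1.7, 0, 0.3, 4.55, 1.9, 0]
}}

```text
clock: 19.05
position: [0.4546, -0.0573, 0.179]
ee_rot: [0.001, 0.031, 1.0, -0.003]
contact_force: [-1.8, -5.1, 6.7]
width: 0.0167
gripper_force: 22.3
```

```bash
python3 nxt.py 45.41 -5.53 17.65 .8 .7 0 8 108 92 -2
```

```text
theta by y 108.4 excess 0.92 F [-1.8 -5.1  6.7] pos [ 0.4546 -0.0573  0.179 ]
0.05, 0.5, 0.2, 0, 0.1, 1.1, 0.3, 0, 0.1, 1.7, 0.45, 0, 0.15, 2.3, 0.5, 0, 0.2, 2.9, 0.6, 0, 0.25, 3.55, 0.65, 0, 0.3, 4.15, 0.65, 0, 0.3, 4.75, 0.65, 0
new cmd [45.71 -0.78 18.3 ]
```

Request:
{"op": "apply_moves", "data": {
  "steps": [0.05, 0.5, 0.2, 0, 0.1, 1.1, 0.3, 0, 0.1, 1.7, 0.45, 0, 0.15, 2.3, 0.5, 0, 0.2, 2.9, 0.6, 0, 0.25, 3.55, 0.65, 0, 0.3, 4.15, 0.65, 0, 0.3, 4.75, 0.65, 0]
}}

```text
clock: 19.72
position: [0.4576, -0.0082, 0.1849]
ee_rot: [0.001, 0.031, 1.0, -0.001]
contact_force: [-0.2, -1.9, 3.9]
width: 0.0168
gripper_force: 24.3
```

```bash
python3 nxt.py 45.71 -.78 18.3 .8 .65 2 8 92 76 -2
```

```text
theta by y 92.1 excess 0.77 F [-0.2 -1.9  3.9] pos [ 0.4576 -0.0082  0.1849]
0.05, 0.55, 0.1, 0, 0.1, 1.15, 0.05, 0, 0.15, 1.75, -0.05, 0, 0.15, 2.4, -0.15, 0, 0.2, 3, -0.25, 0, 0.25, 3.6, -0.35, 0, 0.3, 4.2, -0.5, 0, 0.35, 4.8, -0.7, 0
new cmd [46.06  4.02 17.6 ]
```

e is falling as it should. Next is 92→76.

Request:
{"op": "apply_moves", "data": {
  "steps": [0.05, 0.55, 0.1, 0, 0.1, 1.15, 0.05, 0, 0.15, 1.75, -0.05, 0, 0.15, 2.4, -0.15, 0, 0.2, 3, -0.25, 0, 0.25, 3.6, -0.35, 0, 0.3, 4.2, -0.5, 0, 0.35, 4.8, -0.7, 0]
}}

```text
clock: 20.38
position: [0.4605, 0.0413, 0.1764]
ee_rot: [-0.0, 0.031, 1.0, 0.001]
contact_force: [-1.8, 1.5, 8.5]
width: 0.017
gripper_force: 26.0
```

```bash
python3 nxt.py 46.06 4.02 17.6 .58 .35 2 4 76 60 -2
```

```text
theta by y 75.8 excess 0.58 F [-1.8  1.5  8.5] pos [0.4605 0.0413 0.1764]
0, 0.55, -0.2, 0, 0.05, 1.15, -0.45, 0, 0.1, 1.7, -0.7, 0, 0.15, 2.3, -0.95, 0, 0.15, 2.85, -1.25, 0, 0.2, 3.4, -1.55, 0, 0.25, 3.95, -1.85, 0, 0.25, 4.45, -2.2, 0
new cmd [46.31  8.47 15.4 ]
```

Request:
{"op": "apply_moves", "data": {
  "steps": [0, 0.55, -0.2, 0, 0.05, 1.15, -0.45, 0, 0.1, 1.7, -0.7, 0, 0.15, 2.3, -0.95, 0, 0.15, 2.85, -1.25, 0, 0.2, 3.4, -1.55, 0, 0.25, 3.95, -1.85, 0, 0.25, 4.45, -2.2, 0]
}}

```text
clock: 21.05
position: [0.4631, 0.0863, 0.154]
ee_rot: [-0.0, 0.031, 1.0, 0.001]
contact_force: [-0.5, 1.7, 4.5]
width: 0.0169
gripper_force: 27.1
```

```bash
python3 nxt.py 46.31 8.47 15.4 .35 .1 2 2 60 44 -2
```

```text
theta by y 59.7 excess 0.34 F [-0.5  1.7  4.5] pos [0.4631 0.0863 0.154 ]
0.05, 0.55, -0.35, 0, 0.1, 1.05, -0.7, 0, 0.1, 1.5, -1.1, 0, 0.15, 2, -1.5, 0, 0.15, 2.45, -1.95, 0, 0.2, 2.9, -2.4, 0, 0.25, 3.35, -2.85, 0, 0.25, 3.8, -3.35, 0
new cmd [46.56 12.27 12.05]
```

Request:
{"op": "apply_moves", "data": {
  "steps": [0.05, 0.55, -0.35, 0, 0.1, 1.05, -0.7, 0, 0.1, 1.5, -1.1, 0, 0.15, 2, -1.5, 0, 0.15, 2.45, -1.95, 0, 0.2, 2.9, -2.4, 0, 0.25, 3.35, -2.85, 0, 0.25, 3.8, -3.35, 0]
}}

```text
clock: 21.72
position: [0.4654, 0.124, 0.1201]
ee_rot: [-0.0, 0.031, 1.0, 0.001]
contact_force: [-1.9, 3.9, 4.6]
width: 0.0166
gripper_force: 28.7
```

```bash
python3 nxt.py 46.56 12.27 12.05 .08 -.15 0 0 44 28 -2
```

```text
theta by y 43.6 excess 0.11 F [-1.9  3.9  4.6] pos [0.4654 0.124  0.1201]
0.05, 0.45, -0.45, 0, 0.05, 0.85, -1, 0, 0.1, 1.2, -1.5, 0, 0.1, 1.55, -2, 0, 0.15, 1.9, -2.55, 0, 0.15, 2.25, -3.1, 0, 0.15, 2.55, -3.7, 0, 0.2, 2.8, -4.25, 0
new cmd [46.76 15.07  7.8 ]
```

Request:
{"op": "apply_moves", "data": {
  "steps": [0.05, 0.45, -0.45, 0, 0.05, 0.85, -1, 0, 0.1, 1.2, -1.5, 0, 0.1, 1.55, -2, 0, 0.15, 1.9, -2.55, 0, 0.15, 2.25, -3.1, 0, 0.15, 2.55, -3.7, 0, 0.2, 2.8, -4.25, 0]
}}

```text
clock: 22.38
position: [0.467, 0.1514, 0.0771]
ee_rot: [-0.001, 0.031, 1.0, 0.0]
contact_force: [-4.8, 5.0, 1.9]
width: 0.0165
gripper_force: 30.1
```

```bash
python3 nxt.py 46.76 15.07 7.8 -.15 -.3 0 0 28 12 -2
```

```text
theta by y 27.6 excess -0.11 F [-4.8  5.   1.9] pos [0.467  0.1514 0.0771]
0, 0.25, -0.6, 0, 0, 0.5, -1.15, 0, 0.05, 0.75, -1.75, 0, 0.05, 0.95, -2.35, 0, 0.05, 1.1, -2.95, 0, 0.05, 1.3, -3.55, 0, 0.05, 1.45, -4.2, 0, 0.1, 1.55, -4.8, 0
new cmd [46.86 16.62  3.  ]
```

Request:
{"op": "apply_moves", "data": {
  "steps": [-0.1, 0.25, -0.6, 0, -0.1, 0.55, -1.15, 0, -0.05, 0.8, -1.75, 0, -0.05, 1, -2.35, 0, 0, 1.2, -2.95, 0, 0, 1.35, -3.5, 0, 0, 1.5, -4, 0, 0, 1.55, -4.4, 0]
}}

```text
clock: 23.05
position: [0.4678, 0.1657, 0.0333]
ee_rot: [-0.0, 0.031, 1.0, -0.0]
contact_force: [-0.1, 0.0, 1.3]
width: 0.0168
gripper_force: 31.2
```

Request:
{"op": "apply_moves", "data": {
  "steps": [0, 0.05, -0.4, 0, 0, 0.1, -0.8, 0, 0, 0.15, -1.2, 0, 0, 0.15, -1.6, 0, 0, 0.2, -1.9, 0, 0, 0.2, -2.1, 0]
}}

```text
clock: 23.55
position: [0.468, 0.1687, 0.0128]
ee_rot: [0.0, 0.031, 1.0, 0.0]
contact_force: [-0.6, 3.0, 1.0]
width: 0.0167
gripper_force: 32.0
```

Request:
{"op": "apply_moves", "data": {
  "steps": [0, 0, -0.3, 0, 0, 0, -0.6, 0, 0, 0.05, -0.9, 0, 0, 0.05, -1.2, 0, 0, 0.05, -1.35, 0, 0, 0.05, -1.4, 0]
}}

```text
clock: 24.05
position: [0.468, 0.1694, -0.0013]
ee_rot: [0.0, 0.031, 1.0, 0.001]
contact_force: [-0.3, 6.1, 0.9]
width: 0.0169
gripper_force: 32.5
```

Request:
{"op": "apply_moves", "data": {
  "steps": [0, 0, -0.1, 0, 0, 0, -0.2, 0, 0, 0, -0.3, 0, 0, 0, -0.4, 0, 0, 0, -0.4, 0]
}}

```text
clock: 24.47
position: [0.468, 0.1694, -0.0052]
ee_rot: [0.0, 0.031, 1.0, 0.001]
contact_force: [0.9, 4.9, -1.1]
width: 0.0165
gripper_force: 32.5
```

Request:
{"op": "apply_moves", "data": {
  "steps": [0, 0.1, -0.1, 0, 0, 0.1, -0.2, 0, 0, 0.1, -0.2, 0]
}}

```text
clock: 24.72
position: [0.468, 0.1694, -0.0072]
ee_rot: [0.0, 0.031, 1.0, -0.0]
contact_force: [1.6, 1.3, -1.1]
width: 0.0169
gripper_force: 32.6
```

Request:
{"op": "apply_moves", "data": {
  "steps": [0, 0, -0.1, 0, 0, 0, -0.15, 0, 0, 0, -0.15, 0]
}}

```text
clock: 24.97
position: [0.468, 0.1693, -0.0086]
ee_rot: [0.0, 0.031, 1.0, -0.0]
contact_force: [2.3, -0.8, -1.7]
width: 0.0167
gripper_force: 32.6
```

Request:
{"op": "apply_moves", "data": {
  "steps": [0, 0, -0.1, 0, 0, 0, -0.2, 0, 0, 0, -0.2, 0]
}}

```text
clock: 25.22
position: [0.468, 0.1694, -0.0095]
ee_rot: [0.0, 0.031, 1.0, -0.0]
contact_force: [-0.9, -1.7, 8.4]
width: 0.0172
gripper_force: 33.6
```

Down and resting (Fz +8). I back off slightly, then open the fingers gently.

Request:
{"op": "apply_moves", "data": {
  "steps": [0, -0.05, 0.1, 0, 0, -0.05, 0.1, 0]
}}

```text
clock: 25.38
position: [0.468, 0.1694, -0.0093]
ee_rot: [0.0, 0.031, 1.0, 0.0]
contact_force: [2.7, 0.9, 1.2]
width: 0.0167
gripper_force: 32.9
```

Request:
{"op": "apply_moves", "data": {
  "steps": [0, 0, 0, 0, 0, 0, 0, 0, 0, 0, 0, 0, 0, 0, 0, 0, 0, 0, 0, 0, 0, 0, 0, 0],
  "jaw": 120
}}

```text
clock: 25.88
position: [0.4674, 0.1692, -0.0096]
ee_rot: [-0.0, 0.031, 1.0, -0.0]
contact_force: [0.1, -0.6, 0.1]
width: 0.0453
gripper_force: 0.0
```

Request:
{"op": "apply_moves", "data": {
  "steps": [0, 0, 0.5, 0, 0, 0, 1.5, 0, 0, 0, 3, 0, 0, 0, 5, 0, 0, 0, 8, 0, 0, 0, 11, 0, 0, 0, 14, 0, 0, 0, 17, 0]
}}

```text
clock: 26.55
position: [0.4672, 0.1691, 0.1624]
ee_rot: [0.0, 0.031, 1.0, 0.0]
contact_force: [0.5, -0.1, 0.1]
width: 0.0453
gripper_force: 0.0
```

Request:
{"op": "apply_moves", "data": {
  "steps": [0, 3, 1, 0, 0, 6, 2, 0, 0, 9, 3, 0, 0, 12, 3, 0, 0, 15, 3, 0, 0, 15, 3, 0, 0, 15, 3, 0]
}}

```text
clock: 27.13
position: [0.4671, 0.3202, 0.1905]
ee_rot: [-0.0, 0.03, 1.0, -0.0]
contact_force: [-1.7, -0.5, 0.4]
width: 0.0455
gripper_force: 0.0
```

Run:
```python
from h import *
from shift import shift
shift()
shift(208,256,216,242)
t=get_image('top')[:,:,::-1][190:270,205:345]; s=get_image('side')[:,:,::-1][165:280,180:300]
cv2.imwrite('pics/end.png',np.hstack([cv2.resize(t,(420,240),interpolation=cv2.INTER_CUBIC),cv2.resize(s,(250,240),interpolation=cv2.INTER_CUBIC)]))
print(get_state()['position'])
```

```text
px shift [ 0.30468926 -0.21004699] cc 0.9853322450955121 (1px=2.7mm)
px shift [-0.06435984  0.04755652] cc 0.9976837687635317 (1px=2.7mm)
[0.46747616 0.31799823 0.19052363]
```

View pics/end.png

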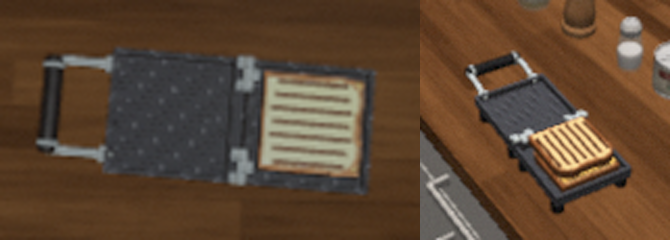

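The last view shows the striped slice lying squarely on the cheese (columns 260–365, rows 70–175), with the empty half open and flat. The handle is within 0.1 px of its starting place, so I hand in.

```bash
python3 -c "
from rig import *
print(sign_off())"
```

```text
the job is handed in; nothing more can be done
None
```

The sandwich is closed squarely with grill stripes up and was pressed at about 12 N for 0.9 s, after a brief touch of 21 N on first contact (above the 6–15 N asked, below the 30 N squash limit). The empty half was laid softly back open and released, the griddle stayed put, and the job was handed in at about 27 s.

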